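# Clamp a tin for opening

### The arm

A 6-joint arm with a two-finger parallel gripper is mounted at the origin on a cart in front of the work surface, level with it; the furniture and walls round the work are solid. World frame = base frame: x ahead of the robot, y to its left, z up, the work surface at z = 0. Lengths are in m, angles in degrees, forces in N, time in s.
With the tool pointing down it reaches from about 0.4 to 0.825 m from the base axis. Payload 7 kg.
Tool frame: the origin (TCP) lies midway between the tips of the shut fingers; the grasp point (between the pads) lies 19 mm behind it; z points along the fingers, x is the direction in which the jaws open and shut, and the axes are right-handed (so a half turn about z gives the same grasp; the last joint's range is limited). The gripper opens to 88 mm and grips with 3 to 60 N. Pads are 19 mm wide; open, the fingers measure 130 mm over their backs; the gripper's body (78 mm by 193 mm) begins 47 mm behind the grasp point.
Start: joints at [91.278, 20.546, 0.682, 0, -70.136, -16.507], TCP at [0.177, 0.651, 0.227] pointing down, gripper open.
Joint ranges: [-176.03, 176.03], [-82.01, 121.73], [-58.28, 71.71], [-173.87, 95.51], [-174.79, -0.11], [-173.66, 173.66]. Speed limits (degrees/s): [136.94, 136.94, 172.46, 180, 180, 180].

### API

Orientations are given as [roll, pitch, yaw] about the fixed x, y, z axes, in that order (R = Rz(yaw) Ry(pitch) Rx(roll)).
In Python, from plant import * gives the robot as it stands. The module is installed in compiled form; this text tells all that it offers.
- The arm moves only by the shell command python3 -m pendant 'ROWS' [OPENING]. ROWS is JSON, a list that holds one entry, the list of rows, each a list of 6 numbers: the shift along the world's x, y, z in mm, then the turn, a rotation vector about the world's x, y, z in degrees. A call has 1 to 10 rows; each row is the pose to reach, as a shift and turn from the pose commanded when the call began; what a row does not reach only later rows make up. A row lasts 1/8 s, in which the tool goes at most 62.5 mm and 10.7 degrees, less where a joint would pass 70% of its speed; a pose out of reach is approached as far as the arm can. A call with a gripper value outside its range is refused whole. OPENING is the closure, from -1 (fully open) to 1 (shut), set as the call begins (- or left out, the last holds). The fingers move at their own pace and stop on an object; the grip force is fixed at half the most. Time passes only in rows, so rows that repeat a pose let the fingers close. It gives the time, the measured TCP pose, the force and the opening at its end, in the units of the state.
- get_obs(): the state, without advancing time (a new reading comes with each control period).
- snapshot(name): name is "side" or "top" or "wrist"; returns a dict with "pixels" (420x560x3 uint8, red, green, blue), "depth" (420x560 float32, m along the optical axis (not along the pixel's ray), 0 where there is no reading), "fx", "fy", "cx", "cy" (pixels), "pose" (4x4, takes a point from camera to world coordinates); the wrist camera has in their place "tool_from_camera" (4x4, takes a point from camera to tool coordinates, whose origin is the TCP and whose axes are the tool frame's). Camera axes: x right, y down, z forward; pixel columns grow to the right and rows downward; lengths in m; the calibration is good to about 2 mm. A picture is of the moment at which its call begins: read the wrist's pose just before it.
- close_job(): hands the job in, once; it reports no verdict.
The state is a dict: "clock": time; "joint_pos": joint angles; "qvel": joint speeds; "tau": joint torques, N m; "tool_pos": TCP position; "orientation": TCP orientation; "force": force on the tool from outside, world axes, zero at the start; "moment": the same for the moment, N m; "opening": finger opening in m.
Only numpy, scipy, OpenCV 4.12 (cv2) and the standard library are available. Lean on these libraries where they do the work, as an engineer would, in place of code of your own. Each camera call takes 0.05 s, during which the arm holds its last target. There are 200 camera calls.

### The job

Stand the small food tin upright on the bed of the bench clamp, between its two V-shaped jaws, and let go of it. Then take the crank by its loose red grip sleeve and, keeping hold of the sleeve as it goes round, wind the crank clockwise until the tin is firmly clamped: stop by feel when the pull needed to turn it has risen to about 11 N, and never force it on (more than about 15 N dents the tin). Let go of the sleeve and leave the tin clamped, disturbing nothing else.

Things in the scene. Friction and masses are not known exactly. Their poses are not given: they have to be found in the camera images.
- tin: Small round food tin with a red, green and gold printed side, 57 mm diameter, 72 mm tall, 0.18 kg or somewhat more or less, standing loose on the bench left of the clamp. Origin at the centre of its underside, z up along its axis.
- clamp: Grey bench clamp, fixed to the bench: an aluminium plate 110 mm (its x) by 310 mm (its y), top 14 mm high; a grey gear housing (52 mm high) with the upright crank on its -y half, the jaws on its +y half, on the line x = 0. Origin at bench level near the plate's middle, z up; at yaw 0 its y points to the robot's left (yaw varies within 0.3).
- bed (a point): Point on the clamp's bed (plate top) at clamp (0, 68, 14) mm, axes as the clamp: a tin put here is clear of both jaws. The fixed jaw's V opens to -y, its apex at clamp y = 115 mm give or take 8: set by hand, true place not reported. It is sprung and yields 1 mm per 30 N. Both Vs: 120 degrees, up to 60 mm wide, 52 mm high over the bench; the clamped tin's axis is 33 mm from each apex.
- jaw: Moving jaw, grey with a black rubber V that opens to the clamp's +y. Origin at the apex of its V, 14.5 mm above the bench; its axes are the clamp's. It slides along the clamp's y: apex at clamp y = 6 mm + 5 mm x crank value (rad).
- crank_axis (a point): Point on the upright crank axis at clamp (0, -80, 61) mm; axes as the clamp. The steel crank arm lies at heights 63 to 71 mm; the sleeve's axis runs on a circle of radius 55 mm about this point.
- crank (a joint): Crank angle q (rad), 0 to 13.5, grows clockwise seen from above, closing the jaws 5 mm per rad; starts between 1 and 4.6. Sleeve axis at (-55 cos q, 55 sin q) mm from crank_axis in the clamp's axes. Running free it takes about 2.7 N at the sleeve along the circle, and it stays where left; each 10 N of jaw load adds 0.9 N.
- sleeve: Red ribbed upright grip sleeve on the crank's pin, 24 mm diameter, 56 mm long, spinning freely on the pin, so the hand need not turn with the crank. Origin at the centre of its lower end, 74 mm above the bench, z up along its axis (its top is at 130 mm).
- mug: White mug with a green pattern, loose, a bystander; origin at the centre of its underside.
- yoghurt_pot: Light blue yoghurt pot, loose, a bystander; origin at the centre of its underside.
There are look-alikes about, which are no part of the job. What is shaped like the tin but purple is not meant.

How it is judged:
By the outcome, as a careful person would: the job done as asked, in the order asked, and still so for the second after the job is handed in, with the robot touching nothing.
It also fails if it takes over 72 s, if anything falls off the work surface, if the arm or the gripper's body presses on something with over 40 N, if the wrist force passes 120 N, or if a joint passes its speed limit or range.

## Working session

There is one attempt and no reset: what is moved stays moved. The work goes in short steps, Python scripts to look and compute and a shell command to move; the robot and the scene stay as the last step left them, time stands still between calls to the robot, and variables do not carry over. Pictures are saved under pics/ and viewed, about 8 in all and at most 12, crops included, and the job is handed in when it is done.

```bash
mkdir -p pics; cat > h.py <<'E'
from plant import *
import numpy as np, cv2
def snap(n,save=None):
    s=snapshot(n)
    if save: cv2.imwrite('pics/'+save,cv2.cvtColor(s['pixels'],cv2.COLOR_RGB2BGR))
    np.savez('last_%s.npz'%n,**s)
    return s
def world(s,T=None):
    T=s['pose'] if T is None else T
    d=s['depth'];v,u=np.mgrid[:d.shape[0],:d.shape[1]]
    P=np.stack([(u-s['cx'])/s['fx']*d,(v-s['cy'])/s['fy']*d,d],-1)
    W=P@T[:3,:3].T+T[:3,3]; W[d==0]=np.nan
    return W
def ray(s,u,v,z,T=None):
    T=s['pose'] if T is None else T
    r=T[:3,:3]@np.array([(u-s['cx'])/s['fx'],(v-s['cy'])/s['fy'],1]);o=T[:3,3]
    return o+r*(z-o[2])/r[2]
E
python3 - <<'E'
from h import *
o=get_obs();print({k:np.round(v,3).tolist() for k,v in o.items()})
a=snap('top','top0.png');b=snap('side','side0.png')
for s in(a,b):print(np.round(s['pose'],3).tolist(),s['fx'],(s['depth']>0).mean())
E
```

```text
{'clock': 0.0, 'joint_pos': [91.279, 20.592, 0.634, -0.02, -70.137, -16.509], 'qvel': [0.05, -0.065, 0.067, -0.046, -0.056, -0.054], 'tau': [-0.002, -58.272, 29.305, 6.998, 0.007, -0.0], 'tool_pos': [0.177, 0.651, 0.226], 'orientation': [-179.991, -0.096, -105.237], 'force': [-0.255, 0.297, 0.267], 'moment': [-0.009, 0.0, -0.001], 'opening': 0.088}
[[0.009, -0.988, 0.152, 0.404], [-1.0, -0.007, 0.016, 0.179], [-0.015, -0.152, -0.988, 1.133], [0.0, 0.0, 0.0, 1.0]] 417.43350275237964 0.9958035714285715
[[0.952, -0.173, 0.253, 0.3], [-0.306, -0.524, 0.795, -0.658], [-0.005, -0.834, -0.552, 0.639], [0.0, 0.0, 0.0, 1.0]] 450.9721370376425 0.9958971088435374
```

View pics/top0.png

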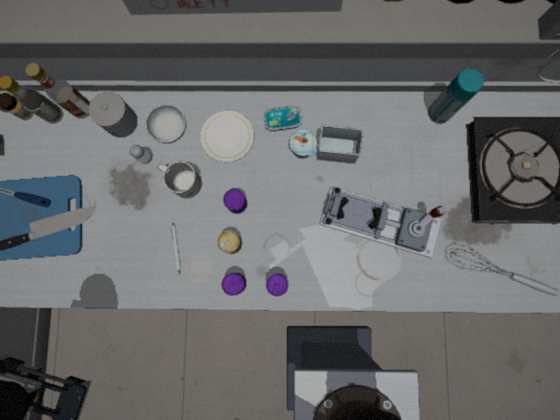

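View pics/side0.png

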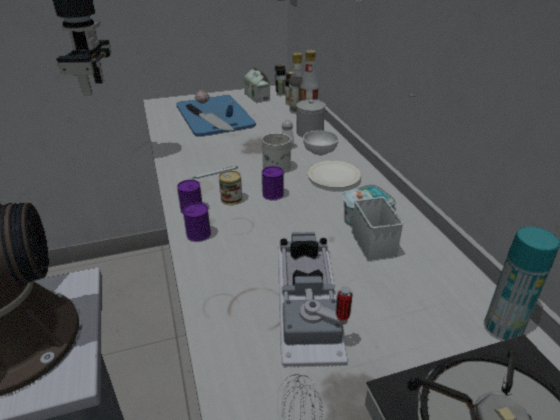

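Top: tin at about (229,240), with purple look-alikes around it. Clamp at about (380,220), jaws to the left, red sleeve at (436,212). Side view: tin at (231,187), sleeve at (344,305). Next I measure positions.

```bash
python3 - <<'E'
from h import *
for n in('top','side'):
    s=dict(np.load(f'last_{n}.npz'));W=world(s);px=s['pixels'].astype(int)
    x,y,z=W[...,0],W[...,1],W[...,2]
    # bench height check
    print(n,'bench z',np.nanmedian(z[(abs(x-.5)<.03)&(abs(y-.15)<.03)]))
    hsv=cv2.cvtColor(s['pixels'],cv2.COLOR_RGB2HSV)
    red=((hsv[...,0]<6)|(hsv[...,0]>174))&(hsv[...,1]>150)&(hsv[...,2]>60)&(z>.06)&(z<.15)&(y<.1)&(y>-.3)
    p=W[red];print('sleeve n',len(p),np.nanmedian(p,0),np.nanmin(p,0),np.nanmax(p,0))
    v,u=np.nonzero(red);print(u.mean(),v.mean(),ray(s,u.mean(),v.mean(),.12))
    # clamp plate
    if n=='top':
      m=((z>.009)&(z<.1)&(x>.3)&(x<.6)&(y<.12)&(y>-.3)).astype(np.uint8)
      k,l,st,c=cv2.connectedComponentsWithStats(m)
      i=1+np.argmax(st[1:,4]);q=W[l==i]
      lo=q[(q[:,2]<.02)]
      r=cv2.minAreaRect((lo[:,:2]*1000).astype(np.float32));print('plate',r,st[i])
      bx=cv2.boxPoints(r);print(bx)
      for mm in [(l==i)]:
        pass
      t=(z>.055)&(z<.09)&(abs(u0:=np.mgrid[:420,:560][1]-229)<22)&(abs(np.mgrid[:420,:560][0]-240)<22)
      v,u=np.nonzero(t);(cc,rr)=cv2.minEnclosingCircle(np.stack([u,v],1).astype(np.float32));print('tin',cc,rr,ray(s,*cc,.072),np.nanmedian(W[t],0))
    else:
      t=(z>.062)&(z<.08)&(abs(np.mgrid[:420,:560][1]-231)<16)&(abs(np.mgrid[:420,:560][0]-187)<25)
      v,u=np.nonzero(t);print('tin',len(u),np.nanmedian(W[t],0),ray(s,(u.min()+u.max())/2,(v.min()+v.max())/2,.072))
s=dict(np.load('last_top.npz'));im=cv2.cvtColor(s['pixels'],cv2.COLOR_RGB2BGR)[170:270,305:455]
cv2.imwrite('pics/c1.png',cv2.resize(im,None,fx=5,fy=5,interpolation=cv2.INTER_CUBIC))
E
```

```text
top bench z -2.8681193146251616e-05
sleeve n 7 [ 0.54441946 -0.18477521  0.12861058] [ 0.54177352 -0.18942388  0.12418103] [ 0.55481347 -0.183015    0.13013419]
437.42857142857144 212.28571428571428 [ 0.54736602 -0.18759538  0.12      ]
plate ((536.5407104492188, -73.55633544921875), (310.1224060058594, 110.26919555664062), 73.55426788330078) [ 320  196  122   62 4486]
[[ 439.76285  -206.66473 ]
 [ 545.52075  -237.88272 ]
 [ 633.3186     59.552063]
 [ 527.56067    90.77005 ]]
tin (228.63636779785156, 241.90908813476562) 11.400047302246094 [0.47430671 0.32682351 0.072     ] [0.47435543 0.32816456 0.06878925]
side bench z -0.0018320965787214094
sleeve n 172 [ 0.54642055 -0.20242525  0.10914703] [ 0.54045547 -0.20554421  0.07732599] [ 0.55970565 -0.19402371  0.12957115]
342.8313953488372 305.6220930232558 [ 0.54123214 -0.21267988  0.12      ]
tin 256 [0.47617137 0.3267346  0.06670195] [0.47356315 0.31775113 0.072     ]
```

View pics/c1.png

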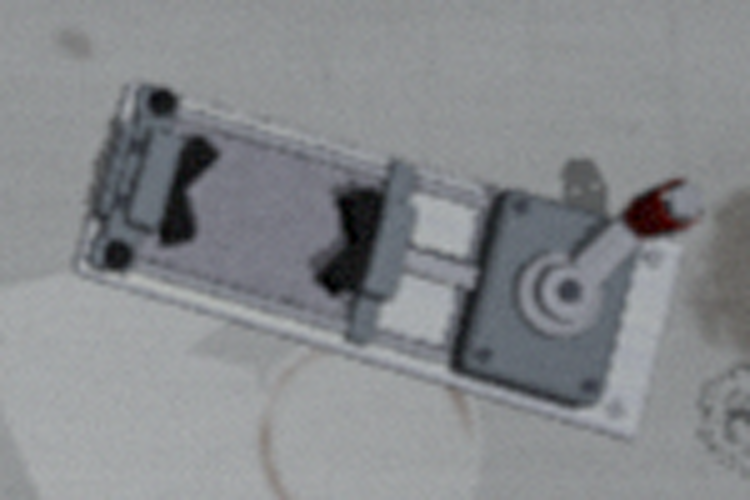

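Clamp: plate centre (0.5365, -0.0736), yaw about -16.5°. Tin at about (0.474, 0.327). Crank q is about 3.7, so the moving apex is at about y = 25 mm. In the crop the fixed V's apex is at about (188,190), the moving V's at (348,245), and the sleeve at (660,205). Moving above the tin.

```bash
python3 -m pendant '[[[35,-38,-3,0,0,0],[75,-81,-6,0,0,0],[112,-122,-10,0,0,0],[149,-162,-13,0,0,0],[186,-203,-16,0,0,0],[223,-243,-20,0,0,0],[260,-284,-22,0,0,0],[285,-312,-26,0,0,0],[297,-324,-26,0,0,0],[297,-324,-26,0,0,0]]]' -1
python3 - <<'E'
from h import *
from scipy.spatial.transform import Rotation as R
o=get_obs();T=np.eye(4);T[:3,:3]=R.from_euler('xyz',o['orientation'],degrees=True).as_matrix();T[:3,3]=o['tool_pos']
s=snap('wrist','w1.png');C=T@s['tool_from_camera'];np.save('C.npy',C)
W=world(s,C);z=W[...,2]
m=((z>.066)&(z<.08)).astype(np.uint8);n,l,st,c=cv2.connectedComponentsWithStats(m)
for i in range(1,n):
  if st[i,4]>200:
    v,u=np.nonzero(l==i);cc,r=cv2.minEnclosingCircle(np.stack([u,v],1).astype(np.float32));print(st[i],cc,r,ray(s,*cc,.072,C),np.nanmedian(W[l==i],0))
print(o['tool_pos'],o['orientation'],o['joint_pos'],C[:3,3])
E
```

```text
clock: 1.35
tool_pos: [0.4748, 0.3267, 0.2004]
orientation: [180.0, -0.0, -105.3]
force: [-0.1, 0.4, 0.1]
opening: 0.088
[   4    0   59   96 1271] (36.5, 47.5) 53.03310775756836 [0.644194  0.4771773 0.072    ] [0.65236564 0.49070481 0.07308082]
[ 72   0  47 100 788] (82.5, 49.5) 50.60148239135742 [0.6334035 0.443237  0.072    ] [0.62224061 0.42135934 0.07320448]
[ 217   25   72   78 4343] (253.471435546875, 63.650001525878906) 38.80567932128906 [0.58830407 0.31747365 0.072     ] [0.58867011 0.31800513 0.06933118]
[ 244  165   64   63 3111] (275.41693115234375, 196.16134643554688) 32.22705841064453 [0.47919114 0.32996066 0.072     ] [0.47816832 0.32992443 0.06923967]
[ 405  239   58   49 1425] (433.3670654296875, 258.7884826660156) 28.768478393554688 [0.38096072 0.20306338 0.072     ] [0.38161717 0.203354   0.06916751]
[ 290  267   59   27 1204] (319.0, 291.6666564941406) 29.03073501586914 [0.37525437 0.31500711 0.072     ] [0.38384252 0.31213214 0.06939334]
[0.47476223 0.32672709 0.20037315] [ 1.79988299e+02 -1.89548268e-02 -1.05323117e+02] [ 5.39711800e+01  1.24086097e+01 -1.42380053e+01 -4.74673725e-03
 -6.33752527e+01  2.07078294e+01] [0.55434575 0.30483402 0.35887079]
```

View pics/w1.png

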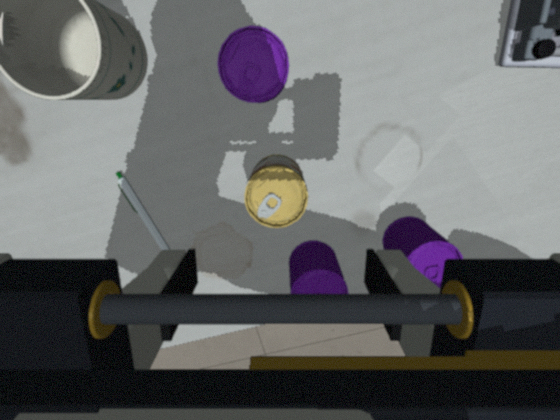

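Wrist view: tin with gold lid and pull tab at (275,196), not purple, with clear space for the fingers. Wrist and top estimates differ by about 4 mm, so I use the mean, (0.477, 0.3285). Descending, gripping and lifting.

```bash
python3 -m pendant '[[[2,2,-20,0,0,0],[2,2,-50,0,0,0],[2,2,-85,0,0,0],[2,2,-120,0,0,0],[2,2,-150,0,0,0],[2,2,-165,0,0,0],[2,2,-169,0,0,0],[2,2,-169,0,0,0]]]' -1
python3 -m pendant '[[[0,0,0,0,0,0],[0,0,0,0,0,0],[0,0,0,0,0,0],[0,0,0,0,0,0],[0,0,0,0,0,0],[0,0,0,0,0,0],[0,0,0,0,0,0],[0,0,0,0,0,0]]]' 1
```

```text
clock: 2.4
tool_pos: [0.4765, 0.33, 0.0323]
orientation: [-180.0, 0.0, -105.2]
force: [0.1, -0.7, 0.8]
opening: 0.0876
clock: 3.4
tool_pos: [0.4766, 0.3295, 0.0319]
orientation: [-180.0, 0.0, -105.2]
force: [-0.6, -0.7, 4.7]
opening: 0.0571
```

```bash
python3 -m pendant '[[[0,0,15,0,0,0],[0,0,40,0,0,0],[0,0,70,0,0,0],[0,0,100,0,0,0],[0,0,120,0,0,0],[0,0,130,0,0,0]]]'
python3 -m pendant '[[[5,-20,0,0,0,-7],[12,-55,0,0,0,-16],[22,-95,0,0,0,-26],[32,-138,0,0,0,-36],[42,-182,0,0,0,-46],[52,-225,0,0,0,-56],[62,-265,0,0,0,-66],[70,-300,0,0,0,-76],[76,-325,0,0,0,-85],[79,-338,0,0,0,-91.3]]]'
python3 -m pendant '[[[0,0,0,0,0,0],[0,0,0,0,0,0]]]'
python3 - <<'E'
from h import *
from scipy.spatial.transform import Rotation as R
o=get_obs();T=np.eye(4);T[:3,:3]=R.from_euler('xyz',o['orientation'],degrees=True).as_matrix();T[:3,3]=o['tool_pos']
s=snap('wrist','w2.png');C=T@s['tool_from_camera'];np.save('C2.npy',C)
W=world(s,C);z=W[...,2]
x,y=W[...,0],W[...,1]
print(o['joint_pos'])
# black rubber at jaw tops
pt=(W[...,:2]-[.5365,-.0736]); ex=np.array([.959,-.283]);ey=np.array([.283,.959])
cx,cy=pt@ex,pt@ey
g=s['pixels'].max(-1)
m=(z>.046)&(z<.056)&(g<60)&(abs(cx)<.035)
for a,b in((-.02,.06),(.085,.14)):
  k=m&(cy>a)&(cy<b)
  print('rubber',k.sum(), [np.round(np.nanpercentile(q[k],[2,50,98])*1000,1) if k.any() else 0 for q in(cx,cy,z)])
  for c0 in range(-30,31,10):
    kk=k&(abs(cx-c0/1000)<.004)
    if kk.any(): print(c0,np.round(np.nanpercentile(cy[kk],[3,97])*1000,1))
E
```

```text
clock: 4.15
tool_pos: [0.4764, 0.3293, 0.163]
orientation: [-180.0, 0.1, -105.2]
force: [-0.7, 0.1, -1.7]
opening: 0.0565
clock: 5.4
tool_pos: [0.5547, -0.0103, 0.1609]
orientation: [-180.0, -0.1, 163.1]
force: [-0.2, 0.7, -1.2]
opening: 0.057
clock: 5.65
tool_pos: [0.5549, -0.0085, 0.1612]
orientation: [-180.0, -0.0, 163.6]
force: [0.8, 0.6, -2.5]
opening: 0.057
[ 1.93258901e+01  1.23730436e+01 -1.98365165e+01 -1.59107787e-02
 -5.78370002e+01 -3.57444461e+01]
rubber 1172 [array([-22.9,   2.6,  28.8]), array([14.4, 21.4, 31. ]), array([50.2, 51.8, 53.3])]
-20 [16.  31.9]
-10 [14.4 28.7]
0 [14.4 24.5]
10 [14.4 26.2]
20 [14.5 31. ]
30 [18.4 28.7]
rubber 0 [0, 0, 0]
```

View pics/w2.png

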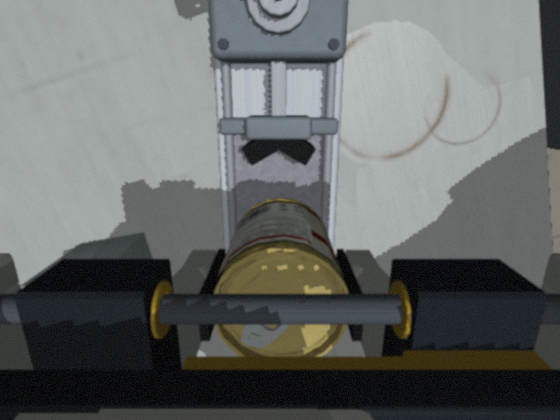

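Wrist view: tin held upright above the bed, moving jaw clear at (278,150) with its apex at clamp y of about 24.5 mm, which agrees with q of about 3.7. Lowering.

```bash
python3 -m pendant '[[[0,0,-20,0,0,0],[0,0,-50,0,0,0],[0,0,-80,0,0,0],[0,0,-100,0,0,0],[0,0,-109,0,0,0],[0,0,-112,0,0,0],[0,0,-113,0,0,0],[0,0,-113,0,0,0]]]'
python3 -m pendant '[[[0,0,-0.7,0,0,0],[0,0,-1.4,0,0,0],[0,0,-1.4,0,0,0]]]'
```

```text
clock: 6.7
tool_pos: [0.5558, -0.0086, 0.0493]
orientation: [180.0, 0.1, 163.5]
force: [-0.4, 0.1, -1.5]
opening: 0.0569
clock: 7.08
tool_pos: [0.5553, -0.0088, 0.0472]
orientation: [180.0, 0.0, 163.5]
force: [0.0, 0.1, -2.3]
opening: 0.057
```

```bash
python3 -m pendant '[[[0,0,-0.5,0,0,0],[0,0,-1,0,0,0],[0,0,-1,0,0,0]]]'
python3 -m pendant '[[[0,0,-0.5,0,0,0],[0,0,-0.5,0,0,0]]]'
```

```text
clock: 7.45
tool_pos: [0.5552, -0.0087, 0.0461]
orientation: [-180.0, -0.0, 163.5]
force: [0.3, 0.9, -2.9]
opening: 0.057
clock: 7.7
tool_pos: [0.5554, -0.0087, 0.0459]
orientation: [180.0, 0.0, 163.5]
force: [-1.8, 0.1, 2.3]
opening: 0.0568
```

```bash
python3 -m pendant '[[[0,0,0,0,0,0],[0,0,0,0,0,0],[0,0,0,0,0,0],[0,0,0,0,0,0]]]' -0.65
python3 -m pendant '[[[0,0,10,0,0,0],[0,0,30,0,0,0],[0,0,60,0,0,0],[0,0,95,0,0,0],[0,0,120,0,0,0],[0,0,130,0,0,0]]]'
python3 -m pendant '[[[-3,-15,3,0,0,0],[-8,-45,6,0,0,0],[-9,-80,8,0,0,0],[-9,-115,10,0,0,0],[-9,-145,10,0,0,0],[-9,-155,10,0,0,0],[-9,-155,10,0,0,0]]]'
python3 - <<'E'
from h import *
from scipy.spatial.transform import Rotation as R
o=get_obs();T=np.eye(4);T[:3,:3]=R.from_euler('xyz',o['orientation'],degrees=True).as_matrix();T[:3,3]=o['tool_pos']
s=snap('wrist','w3.png');C=T@s['tool_from_camera']
def an(s,C,name):
    W=world(s,C);x,y,z=W[...,0],W[...,1],W[...,2]
    hsv=cv2.cvtColor(s['pixels'],cv2.COLOR_RGB2HSV)
    red=((hsv[...,0]<6)|(hsv[...,0]>174))&(hsv[...,1]>150)&(hsv[...,2]>40)&(z>.06)&(z<.15)&(y<-.1)
    p=W[red];print(name,'red',len(p),np.round(np.nanpercentile(p,[2,50,98],axis=0),4).tolist(),'cam',C[:3,3])
    t=(z>.12)&(z<.137)&(abs(x-.549)<.03)&(abs(y+.19)<.03)
    print(' top pts',t.sum(),np.round(np.nanpercentile(W[t],[2,50,98],axis=0),4).tolist() if t.any() else '')
    t=(z>.08)&(z<.092)&(abs(x-.556)<.05)&(abs(y+.008)<.05)
    print(' tin top',t.sum(),np.round(np.nanpercentile(W[t],[2,50,98],axis=0),4).tolist() if t.any() else '')
an(s,C,'wrist')
for n in('top','side'):
    q=snap(n);an(q,q['pose'],n)
a=cv2.imread('pics/w3.png');b=cv2.cvtColor(q['pixels'],cv2.COLOR_RGB2BGR)
cv2.imwrite('pics/m3.png',np.hstack([a[:,:400],b[180:390,220:420].repeat(2,0).repeat(2,1)]))
print(o['tool_pos'])
E
```

```text
clock: 8.2
tool_pos: [0.5554, -0.0087, 0.0456]
orientation: [-180.0, 0.0, 163.5]
force: [0.7, 0.9, 0.5]
opening: 0.0722
clock: 8.95
tool_pos: [0.5561, -0.0085, 0.1779]
orientation: [179.9, 0.2, 163.5]
force: [0.6, -0.0, -1.3]
opening: 0.072
clock: 9.82
tool_pos: [0.5456, -0.1644, 0.1848]
orientation: [-180.0, -0.1, 163.4]
force: [-0.1, 0.1, -0.7]
opening: 0.0723
wrist red 367 [[0.5422, -0.2044, 0.0845], [0.5477, -0.202, 0.1191], [0.5608, -0.1883, 0.1301]] cam [ 0.523917   -0.24266053  0.34334376]
 top pts 739 [[0.5424, -0.2043, 0.1213], [0.5527, -0.1947, 0.1342], [0.5644, -0.1826, 0.1361]]
 tin top 960 [[0.5306, -0.0374, 0.0803], [0.5522, -0.0248, 0.0831], [0.5767, -0.0104, 0.0868]]
top red 0 [nan, nan, nan] cam [0.40447795 0.1792122  1.13335084]
 top pts 0 
 tin top 129 [[0.5261, -0.0237, 0.0805], [0.5391, -0.0057, 0.0833], [0.5494, 0.015, 0.0874]]
side red 284 [[0.5408, -0.2055, 0.0787], [0.5473, -0.2029, 0.1048], [0.5585, -0.1951, 0.1275]] cam [ 0.29961981 -0.6580922   0.63878064]
 top pts 149 [[0.5408, -0.2052, 0.1206], [0.5501, -0.1976, 0.1278], [0.5605, -0.187, 0.134]]
 tin top 199 [[0.5277, -0.0335, 0.0802], [0.5446, -0.01, 0.0818], [0.5823, 0.0178, 0.0853]]
[ 0.54563604 -0.16437391  0.18480628]
  return np.nanmean(a, axis, out=out, keepdims=keepdims)
```

View pics/m3.png

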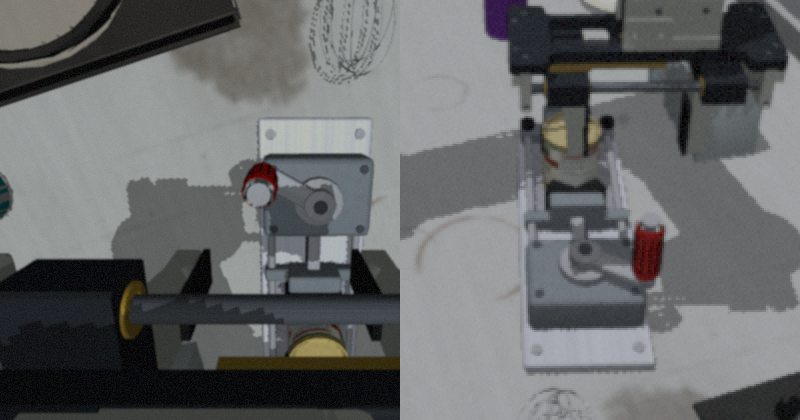

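Tin stands upright on the bed. Wrist crop: sleeve top at (258,192), hub at (320,207). I refine hub and sleeve from this wrist picture.

```bash
python3 - <<'E'
from h import *
from scipy.spatial.transform import Rotation as R
T=np.eye(4);o=get_obs();T[:3,:3]=R.from_euler('xyz',o['orientation'],degrees=True).as_matrix();T[:3,3]=o['tool_pos']
s=dict(np.load('last_wrist.npz'));C=T@s['tool_from_camera'];W=world(s,C)
print('hub',W[207,320],W[200:214,313:327,2].max(),[W[207,u,2].round(4) for u in(316,320,324,330,336)])
ex=np.array([.959,-.283]);ey=np.array([.283,.959])
g=s['pixels'];print(g[207,320])
# hub dark disk centroid
v,u=np.nonzero(g[195:220,305:335].max(-1)<85);print('dark',u.mean()+305,v.mean()+195,len(u))
h=ray(s,u.mean()+305,v.mean()+195,W[207,320,2],C)
t=dict(np.load('last_top.npz'))
# sleeve pin cap, light
x,y,z=W[...,0],W[...,1],W[...,2]
cap=(z>.131)&(abs(x-.549)<.03)&(abs(y+.19)<.03);print('cap',cap.sum(),np.nanmedian(W[cap],0),np.nanpercentile(W[cap],[3,97],axis=0))
c=np.nanmean(np.nanpercentile(W[cap],[3,97],axis=0),0)[:2]
d=c-h[:2];print('hub',h,'cap',c,'d',d,np.hypot(*d),'clamp',d@ex*1e3,d@ey*1e3,'q',np.arctan2(d@ey,-d@ex)%(2*np.pi))
# plate edges in wrist frame: right/left at far part
pt=(W[...,:2]-[.5365,-.0736]);cx,cy=pt@ex,pt@ey
m=(z>.009)&(z<.02)&(cy<-.12)&(cy>-.17)&(abs(cx)<.08)
print('plate cx',np.nanpercentile(cx[m],[1,99]),'cy min',np.nanpercentile(cy[m],1))
m=(z>.045)&(z<.058)&(cy<-.03)&(cy>-.15)&(abs(cx)<.08);print('housing cx',np.nanpercentile(cx[m],[1,99]),'cy',np.nanpercentile(cy[m],[1,99]))
E
```

```text
hub [ 0.51657187 -0.15306556  0.07858639] 0.08019703817564566 [np.float64(0.0767), np.float64(0.0786), np.float64(0.0779), np.float64(0.0722), np.float64(0.0616)]
[44 47 55]
dark 320.16847826086956 206.71195652173913 184
cap 27940 [ 0.55042009 -0.19220209  0.28614881] [[ 0.52089057 -0.21099237  0.2611548 ]
 [ 0.57792423 -0.18173472  0.29616606]]
hub [ 0.51637548 -0.15326783  0.07858639] cap [ 0.5494074  -0.19636355] d [ 0.03303192 -0.04309572] 0.05429870043568182 clamp 43.873702204798775 -31.980759897298817 q 3.7714705752704085
plate cx [-0.05024009  0.05669982] cy min -0.15038114857354282
housing cx [-0.04524985  0.05062272] cy [-0.11832354 -0.04601395]
```

```bash
python3 -m pendant '[[[3,-14,0,0,0,0],[6.5,-28.5,-10,0,0,0],[6.5,-28.5,-35,0,0,0],[6.5,-28.5,-65,0,0,0],[6.5,-28.5,-85,0,0,0],[6.5,-28.5,-95,0,0,0],[6.5,-28.5,-95,0,0,0]]]'
python3 -m pendant '[[[0,0,0,0,0,0],[0,0,0,0,0,0],[0,0,0,0,0,0],[0,0,0,0,0,0],[0,0,0,0,0,0],[0,0,0,0,0,0],[0,0,0,0,0,0]]]' 1
```

```text
clock: 10.85
tool_pos: [0.5525, -0.1926, 0.0899]
orientation: [-180.0, -0.1, 163.5]
force: [-0.5, -0.8, 0.3]
opening: 0.0721
clock: 11.72
tool_pos: [0.5526, -0.1921, 0.0907]
orientation: [-180.0, -0.0, 163.5]
force: [-1.1, 1.3, 3.3]
opening: 0.0232
```

```bash
cat > cr.py <<'E'
import sys; from h import *
ex=np.array([.959,-.283]);ey=np.array([.283,.959]);r=55
def p(q): return r*(-np.cos(q)*ex+np.sin(q)*ey)
def rep(A):  # A axis m ; returns q from tcp, radius, tangential and radial force of hand on the crank
    o=get_obs();d=(np.array(o['tool_pos'][:2])-A)*1e3;q=np.arctan2(d@ey,-d@ex)
    u=d/np.hypot(*d);t=np.sin(q)*ex+np.cos(q)*ey;f=-np.array(o['force'][:2])
    print('q %.3f rad %.1f tang %.1f radial(out) %.1f fz %.1f clock %.2f open %.4f'%(q%(2*np.pi),np.hypot(*d),f@t,f@u,o['force'][2],o['clock'],o['opening']))
def rows(q0,dq,n):
    print([(p(q0+dq*i)-p(q0)).round(1).tolist() for i in range(1,n+1)])
E
python3 -c "
from cr import *
rep(np.array([.515,-.152]));rows(3.69,.09,10);rows(4.59,.1,10)"
```

```text
q 3.673 rad 55.0 tang 0.1 radial(out) 1.7 fz 3.3 clock 11.72 open 0.0232
[[-3.8, -3.2], [-7.9, -5.9], [-12.2, -8.4], [-16.7, -10.4], [-21.4, -12.0], [-26.2, -13.2], [-31.1, -13.9], [-36.0, -14.2], [-41.0, -14.1], [-45.9, -13.5]]
[[-5.4, 1.2], [-10.6, 2.9], [-15.6, 5.1], [-20.4, 7.8], [-24.9, 11.0], [-29.1, 14.6], [-32.8, 18.6], [-36.2, 22.9], [-39.1, 27.6], [-41.5, 32.5]]
```

```bash
python3 -m pendant '[[[-3.8,-3.2,0,0,0,0],[-7.9,-5.9,0,0,0,0],[-12.2,-8.4,0,0,0,0],[-16.7,-10.4,0,0,0,0],[-21.4,-12,0,0,0,0]]]'
python3 -c "
from cr import *
rep(np.array([.515,-.152]));rows(4.14,.1,10)"
```

```text
clock: 12.35
tool_pos: [0.5316, -0.2047, 0.0908]
orientation: [-180.0, 0.1, 163.5]
force: [3.3, 0.0, -1.7]
opening: 0.0231
q 4.121 rad 55.2 tang 3.1 radial(out) -0.9 fz -1.7 clock 12.35 open 0.0231
[[-5.3, -1.3], [-10.8, -2.0], [-16.3, -2.2], [-21.8, -1.9], [-27.2, -1.0], [-32.5, 0.5], [-37.6, 2.4], [-42.6, 4.9], [-47.2, 7.8], [-51.5, 11.2]]
```

Winding smoothly: 3.1 N tangential, small radial force. Continuing.

```bash
python3 -m pendant '[[[-5.3,-1.3,0,0,0,0],[-10.8,-2,0,0,0,0],[-16.3,-2.2,0,0,0,0],[-21.8,-1.9,0,0,0,0],[-27.2,-1,0,0,0,0],[-32.5,0.5,0,0,0,0],[-37.6,2.4,0,0,0,0],[-42.6,4.9,0,0,0,0],[-47.2,7.8,0,0,0,0],[-51.5,11.2,0,0,0,0]]]'
python3 -c "
from cr import *
rep(np.array([.515,-.152]));rows(5.14,.1,10)"
```

```text
clock: 13.6
tool_pos: [0.4784, -0.1939, 0.0908]
orientation: [-179.9, -0.1, 163.5]
force: [0.2, -5.4, 2.4]
opening: 0.0233
q 5.143 rad 55.6 tang 3.7 radial(out) -3.9 fz 2.4 clock 13.60 open 0.0233
[[-4.0, 3.8], [-7.5, 8.0], [-10.7, 12.5], [-13.3, 17.3], [-15.5, 22.4], [-17.2, 27.6], [-18.3, 33.0], [-18.9, 38.5], [-18.9, 43.9], [-18.4, 49.4]]
```

```bash
python3 -m pendant '[[[-4,3.8,0,0,0,0],[-7.5,8,0,0,0,0],[-10.7,12.5,0,0,0,0],[-13.3,17.3,0,0,0,0],[-15.5,22.4,0,0,0,0],[-17.2,27.6,0,0,0,0],[-18.3,33,0,0,0,0],[-18.9,38.5,0,0,0,0],[-18.9,43.9,0,0,0,0],[-18.4,49.4,0,0,0,0]]]'
python3 -c "
from cr import *
rep(np.array([.515,-.152]));rows(6.14,.1,10)"
```

```text
clock: 14.85
tool_pos: [0.4601, -0.1437, 0.0907]
orientation: [-179.9, -0.1, 163.5]
force: [-2.6, -2.6, 4.9]
opening: 0.023
q 6.146 rad 55.5 tang 3.0 radial(out) -2.2 fz 4.9 clock 14.85 open 0.0230
[[1.1, 5.4], [2.7, 10.7], [4.8, 15.7], [7.4, 20.6], [10.4, 25.1], [14.0, 29.4], [17.9, 33.2], [22.2, 36.7], [26.8, 39.7], [31.6, 42.2]]
```

```bash
python3 -m pendant '[[[1.1,5.4,0,0,0,0],[2.7,10.7,0,0,0,0],[4.8,15.7,0,0,0,0],[7.4,20.6,0,0,0,0],[10.4,25.1,0,0,0,0],[14,29.4,0,0,0,0],[17.9,33.2,0,0,0,0],[22.2,36.7,0,0,0,0],[26.8,39.7,0,0,0,0],[31.6,42.2,0,0,0,0]]]'
python3 -c "
from cr import *
rep(np.array([.515,-.152]));rows(7.14,.1,10)"
```

```text
clock: 16.1
tool_pos: [0.4934, -0.1014, 0.0907]
orientation: [-180.0, 0.0, 163.5]
force: [-1.5, -4.2, 3.3]
opening: 0.0231
q 0.881 rad 55.0 tang 3.1 radial(out) 3.3 fz 3.3 clock 16.10 open 0.0231
[[5.1, 2.0], [10.4, 3.5], [15.8, 4.5], [21.3, 4.9], [26.8, 4.8], [32.2, 4.1], [37.6, 2.9], [42.8, 1.2], [47.8, -1.1], [52.6, -3.8]]
```

```bash
python3 -m pendant '[[[5.1,1.8,0,0,0,0],[10.4,3.2,0,0,0,0],[15.8,4,0,0,0,0],[21.3,4.4,0,0,0,0],[26.8,4.3,0,0,0,0]]]'
python3 -c "
from cr import *
rep(np.array([.515,-.1525]));rows(7.64,.1,10)"
```

```text
clock: 16.73
tool_pos: [0.5198, -0.0974, 0.0906]
orientation: [-180.0, -0.0, 163.5]
force: [-3.8, -5.4, 5.5]
opening: 0.0234
q 1.371 rad 55.3 tang 3.3 radial(out) 5.7 fz 5.5 clock 16.73 open 0.0234
[[5.5, -0.7], [10.8, -1.9], [16.0, -3.6], [21.0, -5.9], [25.8, -8.6], [30.3, -11.8], [34.4, -15.5], [38.1, -19.5], [41.4, -23.9], [44.3, -28.6]]
```

```bash
python3 -m pendant '[[[5.5,-1.2,0,0,0,0],[10.7,-2.9,0,0,0,0],[15.8,-4.8,0,0,0,0],[20.7,-7.1,0,0,0,0],[25.4,-9.8,0,0,0,0]]]'
python3 -c "
from cr import *
rep(np.array([.515,-.1535]));rows(8.14,.1,10)"
```

```text
clock: 17.35
tool_pos: [0.5453, -0.1067, 0.0906]
orientation: [180.0, -0.0, 163.5]
force: [-4.7, -0.9, 7.0]
opening: 0.0229
q 1.858 rad 55.7 tang 3.5 radial(out) 3.3 fz 7.0 clock 17.35 open 0.0229
[[4.5, -3.2], [8.6, -6.8], [12.3, -10.9], [15.6, -15.3], [18.5, -20.0], [20.9, -24.9], [22.8, -30.1], [24.1, -35.4], [24.9, -40.8], [25.2, -46.3]]
```

```bash
python3 -m pendant '[[[4.2,-3.5,0.2,0,0,0],[8.2,-7.2,0.4,0,0,0],[11.9,-11.3,0.5,0,0,0]]]'
python3 -c "
from cr import *
rep(np.array([.5147,-.1538]));rows(8.44,.1,10)"
```

```text
clock: 17.73
tool_pos: [0.5573, -0.118, 0.0907]
orientation: [180.0, -0.0, 163.5]
force: [-2.8, 1.8, 0.7]
opening: 0.023
q 2.155 rad 55.7 tang 3.2 radial(out) 1.0 fz 0.7 clock 17.73 open 0.0230
[[3.3, -4.4], [6.2, -9.1], [8.6, -14.0], [10.4, -19.2], [11.8, -24.5], [12.6, -30.0], [12.9, -35.5], [12.6, -40.9], [11.7, -46.4], [10.4, -51.7]]
```

```bash
python3 -m pendant '[[[3.3,-4.4,0,0,0,0],[6.2,-9.1,0,0,0,0]]]'
python3 -c "
from cr import *
rep(np.array([.5147,-.1538]));rows(8.64,.1,5)"
```

```text
clock: 17.98
tool_pos: [0.5634, -0.1274, 0.0908]
orientation: [180.0, -0.0, 163.5]
force: [-2.1, 2.6, 0.0]
opening: 0.0231
q 2.358 rad 55.4 tang 3.3 radial(out) 0.6 fz 0.0 clock 17.98 open 0.0231
[[2.4, -5.0], [4.3, -10.1], [5.6, -15.5], [6.4, -20.9], [6.7, -26.4]]
```

```bash
python3 -m pendant '[[[2.3,-5,0,0,0,0],[4.2,-10,0,0,0,0]]]'
python3 -c "
from cr import *
rep(np.array([.5147,-.1538]));rows(8.84,.1,5)"
```

```text
clock: 18.23
tool_pos: [0.5674, -0.1376, 0.0908]
orientation: [180.0, -0.0, 163.5]
force: [-3.2, 2.1, -2.0]
opening: 0.0229
q 2.556 rad 55.1 tang 2.9 radial(out) 2.4 fz -2.0 clock 18.23 open 0.0229
[[1.3, -5.3], [2.2, -10.8], [2.4, -16.3], [2.1, -21.7], [1.3, -27.2]]
```

```bash
python3 -m pendant '[[[1.2,-5.3,0,0,0,0],[2,-10.8,0,0,0,0]]]'
python3 -c "
from cr import *
rep(np.array([.5147,-.1538]));rows(9.04,.1,5)"
```

```text
clock: 18.48
tool_pos: [0.5693, -0.1484, 0.0908]
orientation: [180.0, -0.0, 163.5]
force: [-2.6, 2.3, -2.0]
opening: 0.0227
q 2.756 rad 54.9 tang 2.6 radial(out) 2.4 fz -2.0 clock 18.48 open 0.0227
[[0.3, -5.5], [-0.0, -11.0], [-0.9, -16.4], [-2.2, -21.7], [-4.1, -26.9]]
```

```bash
python3 -m pendant '[[[0.2,-5.5,0,0,0,0],[-0.1,-11,0,0,0,0]]]'
python3 -c "
from cr import *
rep(np.array([.5147,-.1538]));rows(9.24,.1,5)"
```

```text
clock: 18.73
tool_pos: [0.5691, -0.1591, 0.0908]
orientation: [180.0, -0.1, 163.5]
force: [-3.4, 5.9, -2.9]
opening: 0.0234
q 2.952 rad 54.6 tang 5.5 radial(out) 3.9 fz -2.9 clock 18.73 open 0.0234
[[-0.8, -5.4], [-2.2, -10.8], [-4.1, -15.9], [-6.5, -20.9], [-9.4, -25.5]]
```

Load rising (5.5 N). Smaller steps from here.

```bash
python3 -m pendant '[[[-0.6,-2.7,0,0,0,0],[-1.2,-5.4,0,0,0,0],[-1.2,-5.4,0,0,0,0]]]'
python3 -c "
from cr import *
rep(np.array([.5147,-.1538]));rows(9.34,.05,5)"
```

```text
clock: 19.1
tool_pos: [0.5682, -0.1643, 0.0908]
orientation: [180.0, -0.0, 163.5]
force: [-2.5, 4.8, -4.0]
opening: 0.0231
q 3.049 rad 54.5 tang 4.2 radial(out) 3.4 fz -4.0 clock 19.10 open 0.0231
[[-0.6, -2.7], [-1.4, -5.3], [-2.3, -7.9], [-3.3, -10.5], [-4.4, -13.0]]
```

```bash
python3 -m pendant '[[[-0.8,-2.7,0.2,0,0,0],[-1.7,-5.3,0.3,0,0,0]]]'
python3 -c "
from cr import *
rep(np.array([.5145,-.1538]));rows(9.44,.05,5)"
```

```text
clock: 19.35
tool_pos: [0.5668, -0.1691, 0.0909]
orientation: [179.9, 0.0, 163.5]
force: [1.3, 7.6, -6.8]
opening: 0.023
q 3.139 rad 54.5 tang 7.7 radial(out) 0.9 fz -6.8 clock 19.35 open 0.0230
[[-0.9, -2.6], [-1.9, -5.2], [-3.0, -7.7], [-4.3, -10.1], [-5.7, -12.5]]
```

```bash
python3 -m pendant '[[[-0.9,-2.6,0,0,0,0],[-2,-5.2,0,0,0,0]]]'
python3 -c "
from cr import *
rep(np.array([.5143,-.1538]));rows(9.54,.05,5)"
```

```text
clock: 19.6
tool_pos: [0.565, -0.1741, 0.0909]
orientation: [179.9, 0.0, 163.5]
force: [1.2, 8.7, -6.9]
opening: 0.0232
q 3.235 rad 54.6 tang 8.5 radial(out) 2.1 fz -6.9 clock 19.60 open 0.0232
[[-1.1, -2.5], [-2.4, -4.9], [-3.8, -7.3], [-5.3, -9.6], [-6.9, -11.9]]
```

```bash
python3 -m pendant '[[[-1.2,-2.5,-0.2,0,0,0],[-2.5,-4.9,-0.4,0,0,0]]]'
python3 -c "
from cr import *
rep(np.array([.5143,-.1538]));rows(9.64,.05,5)"
```

```text
clock: 19.85
tool_pos: [0.5628, -0.1788, 0.0908]
orientation: [179.9, 0.1, 163.5]
force: [-0.9, 11.6, -3.5]
opening: 0.0231
q 3.330 rad 54.6 tang 9.9 radial(out) 6.1 fz -3.5 clock 19.85 open 0.0231
[[-1.4, -2.4], [-2.9, -4.7], [-4.5, -6.9], [-6.2, -9.0], [-8.0, -11.1]]
```

```bash
python3 -m pendant '[[[-1.7,-1.8,0,0,0,0],[-2.9,-3.4,0,0,0,0]]]'
python3 -c "
from cr import *
rep(np.array([.514,-.1538]));rows(9.72,.05,5)"
```

```text
clock: 20.1
tool_pos: [0.5608, -0.1821, 0.0909]
orientation: [179.9, 0.1, 163.5]
force: [3.6, 10.4, -6.5]
opening: 0.0232
q 3.399 rad 54.7 tang 10.8 radial(out) 2.3 fz -6.5 clock 20.10 open 0.0232
[[-1.6, -2.3], [-3.2, -4.4], [-5.0, -6.5], [-6.9, -8.5], [-8.9, -10.4]]
```

10.8 N at the sleeve, so I stop here. Releasing and retreating straight up.

```bash
python3 -m pendant '[[[0,0,0,0,0,0],[0,0,0,0,0,0],[0,0,0,0,0,0],[0,0,0,0,0,0],[0,0,0,0,0,0]]]' -0.65
python3 -m pendant '[[[0,0,10,0,0,0],[0,0,30,0,0,0],[0,0,60,0,0,0],[0,0,90,0,0,0],[0,0,120,0,0,0],[-20,-5,145,0,0,0],[-50,-20,150,0,0,0],[-80,-45,150,0,0,0],[-90,-50,150,0,0,0],[-90,-50,150,0,0,0]]]'
python3 - <<'E'
from h import *
from scipy.spatial.transform import Rotation as R
o=get_obs();print(o['tool_pos'],o['force'],o['clock'],o['opening'])
a=snap('top');b=snap('side');w=snap('wrist')
A,B,C=[cv2.cvtColor(s['pixels'],cv2.COLOR_RGB2BGR) for s in(a,b,w)]
g=lambda i:cv2.resize(i,(400,300))
cv2.imwrite('pics/fin.png',np.vstack([np.hstack([g(A[165:285,300:460]),g(B[210:390,240:480])]),np.hstack([g(C),g(B)])]))
W=world(b);x,y,z=W[...,0],W[...,1],W[...,2];hsv=cv2.cvtColor(b['pixels'],cv2.COLOR_RGB2HSV)
red=((hsv[...,0]<6)|(hsv[...,0]>174))&(hsv[...,1]>150)&(z>.074)&(z<.15)&(y<-.1)
print('sleeve surf',np.nanmedian(W[red],0))
E
```

```text
clock: 20.72
tool_pos: [0.5592, -0.1835, 0.0912]
orientation: [-180.0, 0.0, 163.5]
force: [-0.1, -0.8, -1.3]
opening: 0.0673
clock: 21.98
tool_pos: [0.469, -0.2336, 0.2418]
orientation: [180.0, 0.1, 163.4]
force: [0.4, 0.5, 0.3]
opening: 0.0719
[ 0.46904419 -0.23358104  0.24180752] [0.35818663 0.45722174 0.28989851] 21.975 0.07192143442998437
sleeve surf [ 0.56417443 -0.1681036   0.1047969 ]
```

View pics/fin.png

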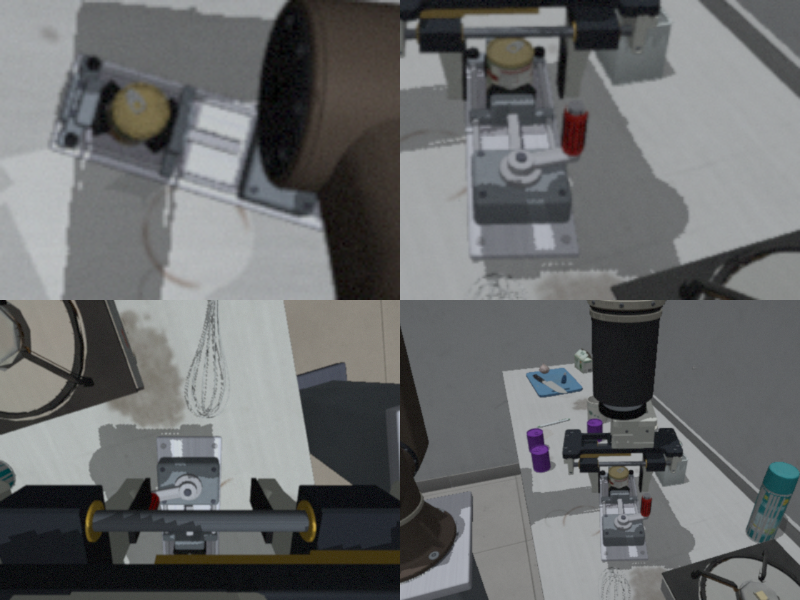

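The side crop shows the sleeve at (573,130), which suggests q of about 2.95 + 2π. That is less than the hand reached (3.40 + 2π). I move the arm clear to check whether the crank ran back.

```bash
python3 -m pendant '[[[-5,25,10,0,0,5],[-10,65,20,0,0,12],[-20,110,30,0,0,20],[-30,160,30,0,0,28],[-40,210,30,0,0,36],[-50,260,30,0,0,44],[-60,310,30,0,0,50],[-70,360,30,0,0,56],[-75,390,30,0,0,60],[-75,400,30,0,0,60]]]'
python3 - <<'E'
from h import *
a=snap('top');b=snap('side')
A,B=[cv2.cvtColor(s['pixels'],cv2.COLOR_RGB2BGR) for s in(a,b)]
cv2.imwrite('pics/fin2.png',np.hstack([cv2.resize(A[180:265,315:445],(520,340),interpolation=cv2.INTER_CUBIC),cv2.resize(B[220:390,265:405],(280,340))]))
ex=np.array([.959,-.283]);ey=np.array([.283,.959])
for s,n in((a,'top'),(b,'side')):
    W=world(s);x,y,z=W[...,0],W[...,1],W[...,2];hsv=cv2.cvtColor(s['pixels'],cv2.COLOR_RGB2HSV)
    red=((hsv[...,0]<6)|(hsv[...,0]>174))&(hsv[...,1]>150)&(z>.074)&(z<.15)&(y<-.08)&(y>-.25)
    c=np.nanmedian(W[red],0);v=c-s['pose'][:3,3]; 
    h=v[:2]/np.hypot(*v[:2])*12; 
    for A0 in([.515,-.152],):
        d=(c[:2]+(h if n=='side' else 0)-A0);print(n,red.sum(),c,'q',np.arctan2(d@ey,-d@ex),np.hypot(*d))
    pt=W[...,:2]-[.5365,-.0736];cx,cy=pt@ex,pt@ey
    t=(z>.08)&(z<.095)&(abs(cx)<.05)&(abs(cy-.08)<.05);print('tin',t.sum(),np.nanpercentile(cx[t],[2,98]).round(4),np.nanpercentile(cy[t],[2,98]).round(4),np.nanmedian(z[t]))
    m=(z>.045)&(z<.058)&(abs(cx)<.03)&(s['pixels'].max(-1)<60)
    for lo,hi in((.02,.075),(.09,.14)):
        k=m&(cy>lo)&(cy<hi);print(' rubber',k.sum(),np.nanpercentile(cy[k],[3,50,97]).round(4) if k.any() else '')
    k=(z>.04)&(z<.06)&(abs(cx)<.045)&(cy>0.0)&(cy<.05);print(' jaw body cy',np.nanpercentile(cy[k],[2,98]).round(4))
print(get_obs()['clock'])
E
```

```text
clock: 23.38
tool_pos: [0.394, 0.1689, 0.271]
orientation: [-180.0, -0.0, -136.3]
force: [-0.3, 0.2, -0.0]
opening: 0.072
top 41 [ 0.56378503 -0.1490196   0.10842515] q 2.793621564244435 0.04887598705584778
tin 378 [-0.0259  0.0257] [0.055  0.1052] 0.08344290250244002
 rubber 81 [0.0414 0.0466 0.0573]
 rubber 117 [0.0989 0.1137 0.1213]
 jaw body cy [0.0222 0.0486]
side 262 [ 0.56387259 -0.1681609   0.10536343] q 1.7827055798079119 12.009083813234
tin 374 [-0.025   0.0268] [0.0545 0.1081] 0.0817618800053907
 rubber 135 [0.0225 0.0487 0.0606]
 rubber 1 [0.1105 0.1105 0.1105]
 jaw body cy [0.0213 0.0493]
23.475
```

View pics/fin2.png

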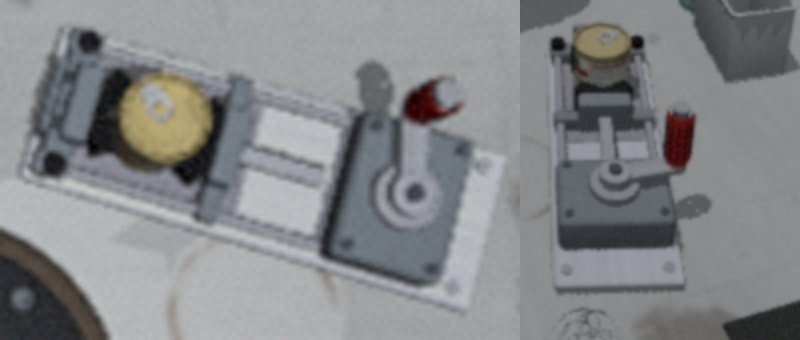

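The view is clear and the tin sits seated in both Vs. The sleeve, at crop (425,105), is nevertheless at q of about 2.9 + 2π, so the crank ran back about 0.4 rad on release and the clamp may be slack. I have 48 s left. I go back, check close up, re-tighten, and then ease off before letting go.

```bash
python3 -m pendant '[[[8,-15,0,0,0,-4],[25,-45,0,0,0,-10],[43,-80,0,0,0,-17],[62,-118,0,0,0,-24],[81,-156,0,0,0,-32],[100,-194,-10,0,0,-40],[119,-230,-30,0,0,-47],[136,-262,-55,0,0,-54],[147,-284,-75,0,0,-58],[151,-291,-82,0,0,-60.2]]]' -0.65
python3 -m pendant '[[[0,0,0,0,0,0],[0,0,0,0,0,0]]]'
python3 - <<'E'
from h import *
from scipy.spatial.transform import Rotation as R
o=get_obs();T=np.eye(4);T[:3,:3]=R.from_euler('xyz',o['orientation'],degrees=True).as_matrix();T[:3,3]=o['tool_pos']
s=snap('wrist','w4.png');C=T@s['tool_from_camera'];W=world(s,C);x,y,z=W[...,0],W[...,1],W[...,2]
hsv=cv2.cvtColor(s['pixels'],cv2.COLOR_RGB2HSV)
red=((hsv[...,0]<6)|(hsv[...,0]>174))&(hsv[...,1]>150)&(hsv[...,2]>40)&(z>.06)&(z<.15)&(y<-.1)
t=(z>.12)&(z<.14)&(abs(x-.566)<.03)&(abs(y+.155)<.03)
P=np.nanpercentile(W[t],[2,98],axis=0);c=P.mean(0);print('top',t.sum(),P.round(4).tolist(),'red',np.nanpercentile(W[red],[2,50,98],axis=0).round(4).tolist())
ex=np.array([.959,-.283]);ey=np.array([.283,.959])
for A in([.5164,-.1533],[.514,-.1535]):
    d=c[:2]-A;print('q',np.arctan2(d@ey,-d@ex),np.hypot(*d),c)
g=s['pixels'];hm=(z>.0755)&(z<.083)&(np.hypot(x-.515,y+.152)<.012);print('hub',hm.sum(),np.nanmean(W[hm],0))
print(o['tool_pos'],o['orientation'],o['clock'])
E
```

```text
clock: 24.72
tool_pos: [0.5444, -0.1266, 0.1873]
orientation: [-179.9, -0.2, 163.0]
force: [0.1, 0.4, -0.3]
opening: 0.0723
clock: 24.98
tool_pos: [0.5454, -0.124, 0.19]
orientation: [180.0, 0.1, 163.3]
force: [-0.6, -0.2, -0.6]
opening: 0.0722
top 722 [[0.559, -0.1693, 0.1209], [0.581, -0.1478, 0.1359]] red [[0.5585, -0.1696, 0.0861], [0.5624, -0.1657, 0.119], [0.5754, -0.1539, 0.1299]]
q 2.9529804104106683 0.05386067226693923 [ 0.57000043 -0.15858825  0.12839247]
q 2.9452501872669243 0.05623111949844179 [ 0.57000043 -0.15858825  0.12839247]
hub 166 [ 0.51560585 -0.15332316  0.07730793]
[ 0.54538127 -0.12404388  0.19003647] [1.79978001e+02 7.27509398e-02 1.63329868e+02] 24.975
```

The wrist check gives q of about 2.95 + 2π, so roughly 25–30 N of jaw load probably remains. That is what a back-drivable screw with 2.7 N of friction would hold. I regrip to feel the clamp, bring it back to 11 N, and ease off gently so the release doesn't kick.

```bash
python3 -m pendant '[[[12,-17,0,0,0,0],[24,-34,-8,0,0,0],[24,-34,-35,0,0,0],[24,-34,-65,0,0,0],[24,-34,-88,0,0,0],[24,-34,-99,0,0,0],[24,-34,-99,0,0,0]]]' -0.65
python3 -m pendant '[[[0,0,0,0,0,0],[0,0,0,0,0,0],[0,0,0,0,0,0],[0,0,0,0,0,0],[0,0,0,0,0,0],[0,0,0,0,0,0],[0,0,0,0,0,0]]]' 1
python3 -c "
from cr import *
rep(np.array([.5147,-.1538]));rows(9.235,.05,10)"
```

```text
clock: 25.9
tool_pos: [0.5691, -0.1588, 0.0893]
orientation: [-180.0, -0.1, 163.3]
force: [0.1, 0.0, -0.0]
opening: 0.0723
clock: 26.78
tool_pos: [0.5689, -0.1583, 0.0901]
orientation: [-180.0, -0.0, 163.3]
force: [-2.7, 0.5, 2.2]
opening: 0.0232
q 2.937 rad 54.4 tang 0.2 radial(out) 2.7 fz 2.2 clock 26.77 open 0.0232
[[-0.3, -2.7], [-0.8, -5.4], [-1.4, -8.1], [-2.2, -10.8], [-3.0, -13.4], [-4.0, -15.9], [-5.1, -18.4], [-6.4, -20.9], [-7.8, -23.3], [-9.3, -25.6]]
```

```bash
python3 -m pendant '[[[-0.5,-2.7,0,0,0,0],[-1.1,-5.4,0,0,0,0]]]'
python3 -c "
from cr import *
rep(np.array([.5145,-.1538]))"
python3 -m pendant '[[[-0.8,-2.7,0,0,0,0],[-1.7,-5.3,0,0,0,0]]]'
python3 -c "
from cr import *
rep(np.array([.5145,-.1538]))"
python3 -m pendant '[[[-0.9,-2.6,0,0,0,0],[-1.9,-5.2,0,0,0,0]]]'
python3 -c "
from cr import *
rep(np.array([.5143,-.1538]))"
```

```text
clock: 27.02
tool_pos: [0.5683, -0.163, 0.0901]
orientation: [179.9, 0.0, 163.3]
force: [-0.9, 6.8, 4.0]
opening: 0.023
q 3.025 rad 54.6 tang 6.5 radial(out) 2.1 fz 4.0 clock 27.02 open 0.0230
clock: 27.28
tool_pos: [0.5671, -0.1682, 0.0902]
orientation: [179.9, 0.1, 163.3]
force: [0.4, 6.8, 2.0]
opening: 0.0233
q 3.121 rad 54.6 tang 6.7 radial(out) 1.4 fz 2.0 clock 27.27 open 0.0233
clock: 27.52
tool_pos: [0.5655, -0.1731, 0.0902]
orientation: [179.9, 0.1, 163.3]
force: [1.3, 7.8, 1.6]
opening: 0.0233
q 3.216 rad 54.7 tang 7.7 radial(out) 1.5 fz 1.6 clock 27.52 open 0.0233
```

It resists at 6.5 N straight away, so it had stayed clamped at about 30 N. Continuing to 11 N.

```bash
python3 -m pendant '[[[-1.2,-2.5,0,0,0,0],[-2.5,-4.9,0,0,0,0]]]'
python3 -c "
from cr import *
rep(np.array([.5143,-.1538]))"
python3 -m pendant '[[[-1.5,-2.3,0,0,0,0],[-2.9,-4.3,0,0,0,0]]]'
python3 -c "
from cr import *
rep(np.array([.5143,-.1538]))"
```

```text
clock: 27.78
tool_pos: [0.5634, -0.1778, 0.0902]
orientation: [179.9, 0.1, 163.3]
force: [2.5, 8.6, 0.7]
opening: 0.0231
q 3.309 rad 54.7 tang 8.9 radial(out) 1.5 fz 0.7 clock 27.77 open 0.0231
clock: 28.02
tool_pos: [0.5611, -0.182, 0.0902]
orientation: [179.8, 0.2, 163.3]
force: [5.2, 8.8, -1.4]
opening: 0.0231
q 3.397 rad 54.7 tang 10.2 radial(out) 0.1 fz -1.4 clock 28.02 open 0.0231
```

```bash
python3 -m pendant '[[[-0.9,-1.4,0,0,0,0],[-1.9,-2.7,0,0,0,0]]]'
python3 -c "
from cr import *
rep(np.array([.5143,-.1538]))"
python3 -m pendant '[[[0,0,0,0,0,0],[0,0,0,0,0,0]]]'
python3 -c "
from cr import *
rep(np.array([.5143,-.1538]))"
python3 -m pendant '[[[0.9,1.2,0,0,0,0],[0.9,1.2,0,0,0,0]]]'
python3 -c "
from cr import *
rep(np.array([.5143,-.1538]))"
```

```text
clock: 28.28
tool_pos: [0.5595, -0.1846, 0.0902]
orientation: [179.8, 0.2, 163.3]
force: [4.4, 10.3, -1.5]
opening: 0.0231
q 3.452 rad 54.7 tang 11.0 radial(out) 2.2 fz -1.5 clock 28.27 open 0.0231
clock: 28.52
tool_pos: [0.5594, -0.1847, 0.0902]
orientation: [179.8, 0.2, 163.3]
force: [4.6, 8.5, -1.1]
opening: 0.0229
q 3.455 rad 54.7 tang 9.6 radial(out) 1.0 fz -1.1 clock 28.52 open 0.0229
clock: 28.78
tool_pos: [0.5598, -0.184, 0.0902]
orientation: [179.9, 0.2, 163.3]
force: [3.3, 5.8, -0.6]
opening: 0.023
q 3.441 rad 54.6 tang 6.6 radial(out) 0.5 fz -0.6 clock 28.77 open 0.0230
```

```bash
python3 -m pendant '[[[0.9,1.2,0,0,0,0],[0.9,1.2,0,0,0,0]]]'
python3 -c "
from cr import *
rep(np.array([.5143,-.1538]))"
python3 -m pendant '[[[0.9,1.2,0,0,0,0],[0.9,1.2,0,0,0,0]]]'
python3 -c "
from cr import *
rep(np.array([.5143,-.1538]))"
python3 -m pendant '[[[0.8,1.2,0,0,0,0],[0.8,1.2,0,0,0,0]]]'
python3 -c "
from cr import *
rep(np.array([.5143,-.1538]))"
```

```text
clock: 29.02
tool_pos: [0.5604, -0.1831, 0.0902]
orientation: [179.9, 0.1, 163.3]
force: [3.5, 4.9, -0.5]
opening: 0.0231
q 3.420 rad 54.6 tang 6.0 radial(out) -0.3 fz -0.5 clock 29.02 open 0.0231
clock: 29.28
tool_pos: [0.561, -0.1822, 0.0902]
orientation: [180.0, 0.1, 163.3]
force: [3.6, 4.6, -1.2]
opening: 0.023
q 3.400 rad 54.6 tang 5.8 radial(out) -0.7 fz -1.2 clock 29.27 open 0.0230
clock: 29.52
tool_pos: [0.5616, -0.1811, 0.0902]
orientation: [180.0, 0.1, 163.3]
force: [3.4, 2.2, -0.8]
opening: 0.0232
q 3.379 rad 54.6 tang 3.6 radial(out) -1.9 fz -0.8 clock 29.52 open 0.0232
```

```bash
python3 -m pendant '[[[0.8,1.3,0,0,0,0],[0.8,1.3,0,0,0,0]]]'
python3 -c "
from cr import *
rep(np.array([.5143,-.1538]))"
python3 -m pendant '[[[0.7,1.3,0,0,0,0],[0.7,1.3,0,0,0,0]]]'
python3 -c "
from cr import *
rep(np.array([.5143,-.1538]))"
python3 -m pendant '[[[0,0,0,0,0,0],[0,0,0,0,0,0]]]'
python3 -c "
from cr import *
rep(np.array([.5143,-.1538]))"
```

```text
clock: 29.78
tool_pos: [0.5622, -0.1799, 0.0902]
orientation: [180.0, 0.1, 163.3]
force: [4.0, 2.2, -0.6]
opening: 0.0228
q 3.354 rad 54.6 tang 3.9 radial(out) -2.5 fz -0.6 clock 29.77 open 0.0228
clock: 30.02
tool_pos: [0.5629, -0.1787, 0.0902]
orientation: [180.0, 0.1, 163.3]
force: [4.3, 2.5, -1.1]
opening: 0.0227
q 3.329 rad 54.6 tang 4.2 radial(out) -2.7 fz -1.1 clock 30.02 open 0.0227
clock: 30.28
tool_pos: [0.5629, -0.1787, 0.0902]
orientation: [180.0, 0.1, 163.3]
force: [5.1, 1.5, -0.6]
opening: 0.0234
q 3.328 rad 54.6 tang 3.6 radial(out) -3.9 fz -0.6 clock 30.27 open 0.0234
```

```bash
python3 -m pendant '[[[1.5,2.2,0,0,0,0],[2.6,4.5,0,0,0,0],[3.6,7,0,0,0,0],[4.5,9.5,0,0,0,0]]]'
python3 -c "
from cr import *
rep(np.array([.5143,-.1538]))"
python3 -m pendant '[[[0.6,2,0,0,0,0],[1,3.5,0,0,0,0],[1,3.5,0,0,0,0]]]'
python3 -c "
from cr import *
rep(np.array([.5143,-.1538]))"
```

```text
clock: 30.78
tool_pos: [0.5667, -0.1692, 0.0902]
orientation: [-180.0, -0.0, 163.3]
force: [3.4, 0.2, 1.0]
opening: 0.023
q 3.140 rad 54.6 tang 1.2 radial(out) -3.2 fz 1.0 clock 30.77 open 0.0230
clock: 31.15
tool_pos: [0.5677, -0.1656, 0.0902]
orientation: [180.0, -0.0, 163.3]
force: [1.4, 1.1, 1.6]
opening: 0.0231
q 3.073 rad 54.7 tang 1.4 radial(out) -1.2 fz 1.6 clock 31.15 open 0.0231
```

The hand force has eased to about 1 N with the crank held by its own friction, tighter than after the first release. Letting go.

```bash
python3 -m pendant '[[[0,0,0,0,0,0],[0,0,0,0,0,0],[0,0,0,0,0,0],[0,0,0,0,0,0],[0,0,0,0,0,0]]]' -0.65
python3 -m pendant '[[[0,0,10,0,0,0],[0,0,30,0,0,0],[0,0,60,0,0,0],[0,0,90,0,0,0],[0,0,120,0,0,0],[-20,-5,140,0,0,0],[-50,0,150,0,0,0],[-80,0,150,0,0,0],[-90,0,150,0,0,0],[-90,0,150,0,0,0]]]'
python3 -m pendant '[[[-5,25,0,0,0,5],[-10,65,10,0,0,12],[-20,110,20,0,0,20],[-30,160,20,0,0,28],[-40,210,20,0,0,36],[-50,260,20,0,0,44],[-60,300,20,0,0,50],[-65,320,20,0,0,56],[-68,330,20,0,0,60],[-68,330,20,0,0,60]]]'
python3 - <<'E'
from h import *
a=snap('top');b=snap('side')
A,B=[cv2.cvtColor(s['pixels'],cv2.COLOR_RGB2BGR) for s in(a,b)]
cv2.imwrite('pics/fin3.png',np.hstack([cv2.resize(A[180:265,315:445],(400,262),interpolation=cv2.INTER_CUBIC),cv2.resize(B,(350,262))]))
ex=np.array([.959,-.283]);ey=np.array([.283,.959])
W=world(b);x,y,z=W[...,0],W[...,1],W[...,2];hsv=cv2.cvtColor(b['pixels'],cv2.COLOR_RGB2HSV)
red=((hsv[...,0]<6)|(hsv[...,0]>174))&(hsv[...,1]>150)&(z>.074)&(z<.15)&(y<-.1)&(y>-.25)&(abs(x-.56)<.05)
print('sleeve surf (was .5639,-.1682)',np.nanmedian(W[red],0))
o=get_obs();print(o['clock'],o['tool_pos'],o['force'])
E
```

```text
clock: 31.78
tool_pos: [0.5676, -0.1658, 0.09]
orientation: [-180.0, -0.0, 163.3]
force: [-0.4, 0.5, 0.1]
opening: 0.0675
clock: 33.02
tool_pos: [0.4778, -0.1658, 0.2409]
orientation: [180.0, 0.1, 163.3]
force: [-0.5, 0.3, -0.1]
opening: 0.0726
clock: 34.28
tool_pos: [0.4102, 0.1654, 0.26]
orientation: [-180.0, -0.0, -136.7]
force: [0.2, 0.0, -0.5]
opening: 0.0725
sleeve surf (was .5639,-.1682) [ 0.56344953 -0.17069901  0.10448209]
34.375 [0.41007874 0.16442894 0.25993545] [ 0.94294843 -0.39979333 -0.6417694 ]
```

View pics/fin3.png

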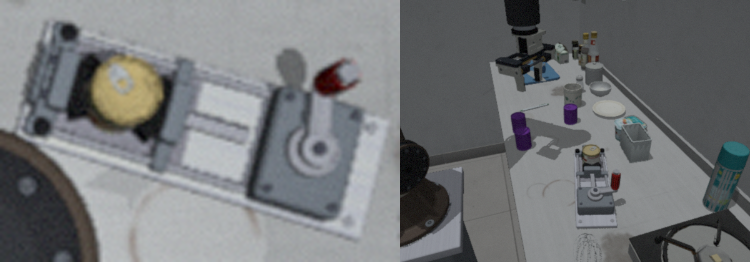

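The tin is upright in both Vs at (127,92) in the crop. The sleeve, at (337,78), stayed slightly further wound than after the first release. The mug, pot and purple tins look undisturbed. Handing in.

```bash
python3 -c "
from plant import *
print(close_job())"
```

```text
the job is handed in; nothing more can be done
None
```

The tin stands upright on the clamp bed, seated in both V jaws. I wound the crank by its sleeve to about 11 N, let go, and handed the job in at about 34 s with the robot clear.

- **Crank ran back:** the first winding reached 10.8 N, but when I let go the crank ran back about 0.4 rad. The jaw load seems able to drive it back until its own friction holds it.
- **Re-tightened:** I gripped the sleeve again. It resisted at 6.5 N straight away, so the tin had stayed clamped. I wound to a peak of 11.0 N, eased back until the pull was about 1.4 N, and then let go.
- **Final clamp load:** I estimate about 30 N of jaw load remains, well below the roughly 90 N at the 11 N peak. The final pictures show the sleeve about 2.6 mm further round than after the first release. I did not feel the clamp again after the last release.
- **Other checks:** the highest pull I read was 11.0 N, well under the denting limit. In the last pictures the mug, pot and purple tins look undisturbed, though I did not measure their positions. Top and wrist camera positions disagreed by 3–5 mm, but both grasps held.

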